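Wedge the sample plate up to the probe tip

ROBOT

A 6-joint arm with a two-finger parallel gripper is mounted at the origin on the work surface. World frame = base frame: x ahead of the robot, y to its left, z up, the work surface at z = 0. Lengths are in mm, angles in rad, forces in N, time in s.
With the tool pointing down it reaches from about 375 to 900 mm from the base axis. Payload 3.1 kg.
Tool frame: the origin (TCP) lies at the very end of the fingers, on their centre line; the grasp point (between the pads) lies 19 mm behind it; x points along the fingers, y is the direction in which the jaws open and shut, and the axes are right-handed (so a half turn about x gives the same grasp; the last joint's range is limited). The gripper opens to 85 mm and grips with 20 to 120 N. Pads are 22 mm wide; open, the fingers measure 114 mm over their backs; the gripper's body (76 mm by 85 mm) begins 54 mm behind the grasp point. The pads swing forward as they close: fully open they stand 13 mm farther back than shut.
Start: joints at [-1.478, 0.527, 1.433, -0, 1.181, -0.178], TCP at [167.815, -602.026, 231.31] pointing down, gripper open.
Joint ranges: [-3.08, 3.08], [-0.75, 2.2], [0.22, 2.44], [-1.43, 4.57], [0, 2.65], [-2.85, 2.85]. Speed limits (rad/s): [2.79, 2.79, 3.14, 3.14, 3.14, 3.14].

INTERFACE

Orientations are given as a unit quaternion [w, x, y, z].
In Python, from rig import bot, optics, order gives the robot as it stands. Calls block until the motion is done:
- bot.move_pose(position, orientation): joint-space move of the TCP to a pose.
- bot.servo_line(position, frame=None, max_speed=150, guard=None): straight line of the TCP; frame=None keeps the orientation; max_speed is the mean speed in mm/s. With guard (N) it stops when the force on the tool has changed by that much, and returns True; else False.
- bot.set_joints(angles): joint-space move.
- bot.set_gripper(opening, grasp_force=None): opening from 0.0 (shut) to 1.0 (fully open); grasp_force is the grip in N (None keeps the last); returns when the fingers have stopped.
- bot.wait(seconds).
- bot.inverse_kinematics(position, orientation): joint angles nearest the present ones, or None.
- bot.observe(): the state.
- optics.snapshot(name): name is "scene" or "top"; returns the picture (480x640x3 uint8, red, green, blue); there is no depth.
- optics.camera_info(name): a dict with "camera_matrix" (3x3 intrinsics, pixels), "dist_coeffs" ([k1, k2, p1, p2, k3] as OpenCV has them; the pictures are not rectified), "rvec" (rotation vector, rad) and "tvec" (3), from world to camera coordinates, as OpenCV has them. Camera axes: x right, y down, z forward; pixel columns grow to the right and rows downward; lengths in mm; the calibration is good to about 2 mm. A picture is of the moment at which its call begins. camera_info takes no time and is no camera call.
A pose or a line that the arm cannot do raises bot.IKError and nothing moves.
- order.hand_in(): hands the job in, once; it reports no verdict.
The state is a dict: "clock": time; "qpos": joint angles; "qvel": joint speeds; "tau": joint torques, N m; "tcp_pos": TCP position; "eef_rot": TCP orientation; "force": force on the tool from outside, world axes, zero at the start; "ft_torque": the same for the moment, N m; "grip_width": opening from 0.0 (shut) to 1.0 (fully open).
Only numpy, scipy, OpenCV 4.12 (cv2) and the standard library are available. Lean on these libraries where they do the work, as an engineer would, in place of code of your own. Each camera call takes 0.05 s, during which the arm holds its last target.

TASK

Lay the black levelling wedge in the guide way in front of the tilting sample plate, thin end first, and slide it under the plate's lip until the plate has risen to its height mark, the probe's ball tip, and just touches it. The probe is delicate, so let the plate meet it lightly and do not force it. Leave the wedge flat in the way, holding the plate up against the tip, and leave the other things on the bench where they are.

Things in the scene. Friction and masses are not known exactly. Their poses are not given: they have to be found in the camera images.
- wedge_heel (a point): Centre of the heel of the loose black plastic levelling wedge (0.15 kg, 150 mm long, 28 mm wide). The heel is an upright block 40 long, 28 wide, 46 mm high, by which the wedge is held or pushed; this point is 23 mm above the underside and 20 mm ahead of the flat rear face. x points along the wedge to its thin end, z up. At the start it lies on its flat underside on the bench.
- wedge_nose (a point): Bottom edge of the wedge's thin end, mid-width, 130 mm ahead of the heel centre. The taper is the 110 mm ahead of the heel: its flat top slopes from 28 mm thick at the heel to 4 mm at the thin end. Sole and slope are slick (friction 0.3 to 0.4); the wedge stays where it is left under load.
- way (a point): Wedge way: point on the top face of the fixed aluminium bed (12 mm thick, 195 mm wide), on the way's centre line, below the very front of the plate's lip. x is the push direction, under the plate, z up; the bed spans x -155 to 245 mm. Two steel guide strips, 6 mm high, 9 mm wide, 36 mm apart, run from x -120 to -10 mm and flare outwards from there back to x -146 mm. The wedge slides on the bed between them.
- lip (a point): Top of the sample plate's rounded front lip, mid-width, 4 mm behind its very front. The aluminium plate (8 mm thick, 110 mm wide, black specimen holder on it) is hinged 201 mm behind this point. At the start the lip rests with its underside 12 mm and this point 20 mm above the bed; it presses down with 2.5 to 5 N and has to rise 4 to 14 mm.
- plate (a joint): Tilt of the sample plate, rad: 0 at rest, grows as the lip rises (about 201 mm of lip height per rad).
- holder (a point): Top centre of the probe's black post holder, 45 mm high, 28 mm thick, 49 mm behind the lip's front. The post in it (127 mm high) carries a cross bar, about 85 mm above the bed, over the plate's centre line; from the bar hangs a thin pin with a 10 mm steel ball tip, the height mark, 3.5 to 10 mm above the plate at the start: set anew each time, not measured. Rigid but delicate: over 10 N on it is damage.
- spacer_mid (a point): Centre of a plain black spacer block, loose, 100 x 28 x 40 mm, no taper, lying beside the wedge; bystander.
- mouse_mid (a point): Centre of a black computer mouse, about 110 x 60 x 37 mm; bystander.
- junction_box_mid (a point): Centre of a small aluminium connector box, 67 x 112 x 53 mm; bystander.
Mind the look-alikes: they are no part of the job. What is shaped like the part that bears wedge_heel but blue or red is not meant.

How it is judged:
By the outcome, as a careful person would: the job done as asked, in the order asked, and still so for the second after the job is handed in, with the robot touching nothing.
It also fails if it takes over 54 s, if anything falls off the work surface, if the arm or the gripper's body presses on something with over 40 N, if the wrist force passes 120 N, or if a joint passes its speed limit or range.

## Working session

There is one attempt and no reset: what is moved stays moved. The work goes in short steps, each a Python script; the robot and the scene stay as the last script left them, time stands still between calls to the robot, and variables do not carry over. Pictures are saved under pics/ and viewed, and the job is handed in when it is done.

```bash
ls; mkdir -p pics
python3 - <<'E'
from rig import bot, optics, order
import cv2
for n in("scene","top"):
    im=optics.snapshot(n); cv2.imwrite(f"pics/{n}0.png",im[:,:,::-1]); print(optics.camera_info(n))
s=bot.observe();print(s)
E
```

```text
pics
{'camera_matrix': array([[478.7894826 ,   0.        , 316.85730575],
       [  0.        , 478.7894826 , 234.03444514],
       [  0.        ,   0.        ,   1.        ]]), 'dist_coeffs': array([0.03253738, 0.        , 0.        , 0.        , 0.        ]), 'rvec': array([ 1.23034896,  2.25123088, -0.97368599]), 'tvec': array([ 413.10658594, -204.16585126, 1785.4102383 ])}
{'camera_matrix': array([[599.27513413,   0.        , 320.58856717],
       [  0.        , 599.27513413, 233.33617247],
       [  0.        ,   0.        ,   1.        ]]), 'dist_coeffs': array([-0.10103709,  0.        ,  0.        ,  0.        ,  0.        ]), 'rvec': array([ 2.16756158, -2.21065067,  0.09531196]), 'tvec': array([-160.70537699,  528.77790054, 1616.44706958])}
{'clock': 0.1, 'qpos': array([-1.47749680e+00,  5.28376347e-01,  1.43382099e+00,  1.58100440e-05,
        1.18137663e+00, -1.78520012e-01]), 'qvel': array([ 6.02768172e-05, -1.46271051e-03, -3.53534769e-03, -1.33139727e-03,
       -2.21912488e-04, -1.34555644e-03]), 'tau': array([-1.24909989e-04, -4.43304956e+01, -1.78586984e+01, -2.75084267e-04,
        3.83469582e-03, -6.94431989e-06]), 'tcp_pos': array([ 167.76092778, -601.3784347 ,  230.41464021]), 'eef_rot': array([ 0.09510534,  0.70062113,  0.09650462, -0.70055112]), 'force': array([-0.97258184,  0.42173365, -0.00814353]), 'ft_torque': array([-0.06176082,  0.01599109, -0.04168738]), 'grip_width': 1.0002804601670738}
```

View pics/scene0.png

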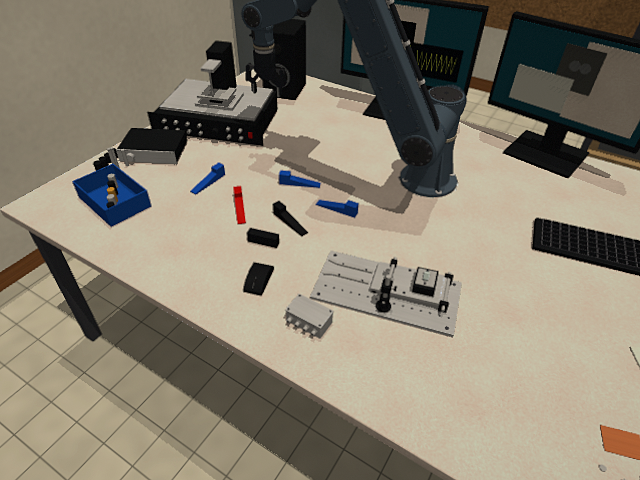

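View pics/top0.png

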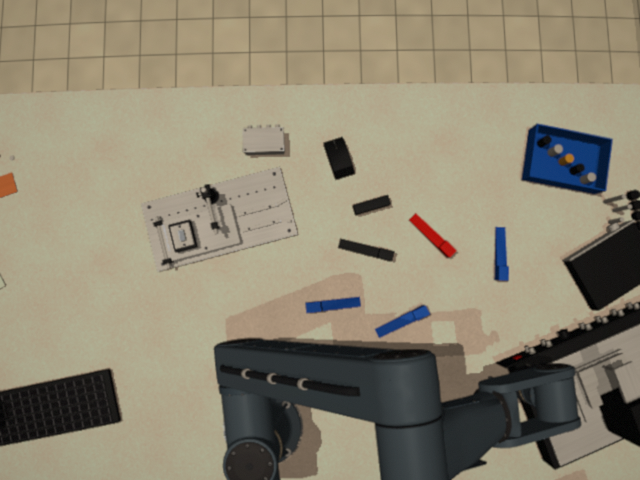

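The top view shows the wedge with its nose near (340,242) and heel near (387,254). The bed spans (143-298, 170-270), and the way opens to the right. I'll zoom in for precise points.

```bash
cat > h.py <<'E'
import numpy as np, cv2
from rig import bot, optics, order
def cam(n):
    c=optics.camera_info(n); return c["camera_matrix"],c["dist_coeffs"],c["rvec"],c["tvec"]
def ray(n,px):
    K,d,r,t=cam(n); p=cv2.undistortPoints(np.array(px,float).reshape(-1,1,2),K,d).reshape(-1,2)
    R=cv2.Rodrigues(r)[0]; C=-R.T@t
    D=np.c_[p,np.ones(len(p))]@R
    return C,D
def atz(n,px,z):
    C,D=ray(n,px); return C+D*((z-C[2])/D[:,2])[:,None]
def proj(n,P):
    K,d,r,t=cam(n); return cv2.projectPoints(np.array(P,float).reshape(-1,1,3),r,t,K,d)[0].reshape(-1,2)
def crop(n,box,k,name,im=None,marks=()):
    if im is None: im=optics.snapshot(n)
    x0,y0,x1,y1=box
    c=cv2.resize(im[y0:y1,x0:x1,::-1],None,fx=k,fy=k,interpolation=cv2.INTER_CUBIC).copy()
    for m in marks: cv2.circle(c,(int((m[0]+.5-x0)*k),int((m[1]+.5-y0)*k)),3,(0,0,255),1)
    for x in range(x0-x0%10+10,x1,10):
        cv2.putText(c,str(x),(int((x-x0)*k),10),0,.3,(255,0,255)); cv2.line(c,((x-x0)*k,10),((x-x0)*k,16),(255,0,255))
    for y in range(y0-y0%10+10,y1,10):
        cv2.putText(c,str(y),(0,int((y-y0)*k)),0,.3,(255,0,255))
    cv2.imwrite(f"pics/{name}.png",c); return im
E
python3 - <<'E'
from h import *
a=cv2.imread("pics/top0.png")[:,:,::-1]
crop("top",(330,190,405,265),8,"t_wedge",a)
crop("top",(138,160,303,275),4,"t_bed",a)
b=cv2.imread("pics/scene0.png")[:,:,::-1]
crop("scene",(265,195,315,240),12,"s_wedge",b)
crop("scene",(305,245,465,340),5,"s_bed",b)
print(atz("top",[(340,242),(387,254),(290,210),(205,192)],20))
E
```

```text
[[ 500.81884822 -223.63052088   20.        ]
 [ 465.44491312 -351.45347098   20.        ]
 [ 591.30331124  -88.55813713   20.        ]
 [ 645.78585645  144.78928958   20.        ]]
```

View pics/t_wedge.png

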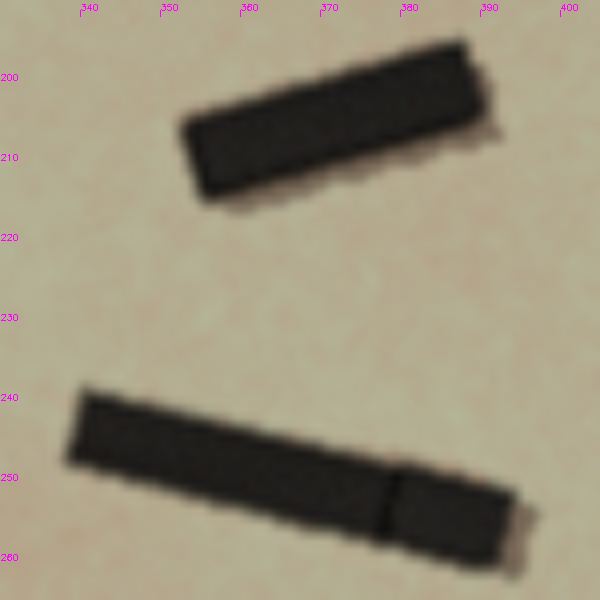

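View pics/t_bed.png

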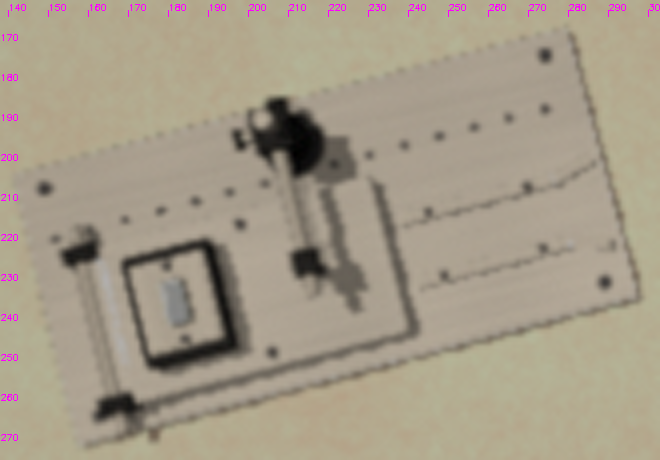

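View pics/s_bed.png

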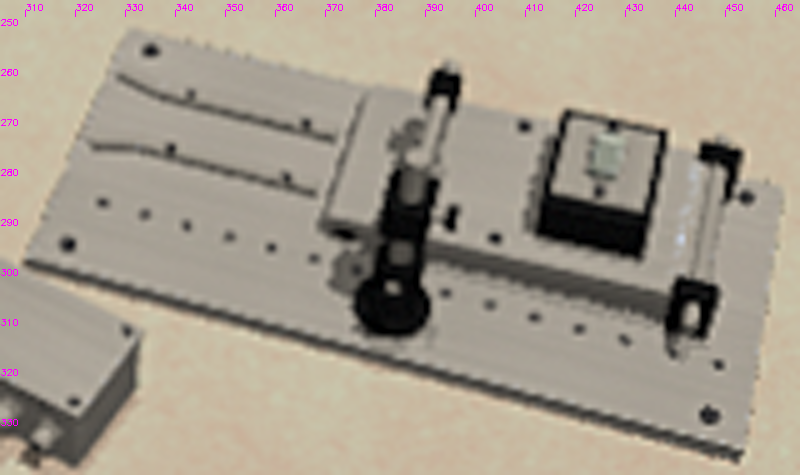

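View pics/s_wedge.png

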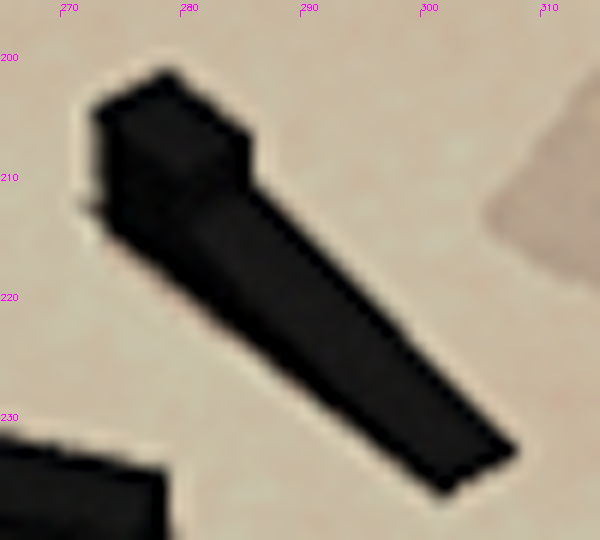

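```bash
cat > m.py <<'E'
from h import *
from scipy.optimize import least_squares
def src(p,x0,y0,k): p=np.array(p,float); return np.c_[x0+(p[:,0]+.5)/k-.5, y0+(p[:,1]+.5)/k-.5]
tw=src([(82,388),(66,463),(517,492),(495,570),(403,468),(387,545)],330,190,8)
sw=src([(518,450),(443,495),(168,70),(95,108),(250,133)],265,195,12)
# wedge frame: origin heel centre ground, x to nose. y left. In top image nose left, y+ (left of travel)=?
def W(p):
    x,y,a=p; c,s=np.cos(a),np.sin(a)
    return lambda q:np.array([[x+c*u-s*v,y+s*u+c*v,w] for u,v,w in q])
# world y+ is image left; x+ image up => direction nose = +y; left of it = -x = image down
qt=[(130,-14,4),(130,14,4),(-20,-14,46),(-20,14,46),(20,-14,46),(20,14,46)]
qs=[(130,14,4),(130,-14,4),(-20,14,46),(-20,-14,46),(20,14,46)]
f=lambda p:np.r_[(proj("top",W(p)(qt))-tw).ravel(),(proj("scene",W(p)(qs))-sw).ravel()]
r=least_squares(f,[465,-350,1.8]); print("wedge",r.x,np.abs(r.fun).max());print(r.fun.reshape(-1,2).round(2))
# bed
tb=src([(568,27),(639,298),(84,446)],138,160,4); sb=src([(128,30),(22,262),(742,455)],305,245,5)
print("bed top",atz("top",tb,12)[:,:2]); print("bed scene",atz("scene",sb,12)[:,:2])
def B(p): # origin at lip, x push
    x,y,a,o=p;c,s=np.cos(a),np.sin(a)
    return lambda q:np.array([[x+c*u-s*(v+o),y+s*u+c*(v+o),w] for u,v,w in q])
E
python3 m.py
```

```text
wedge [ 464.58660888 -344.71743754    1.29114067] 1.2903184708250137
[[-0.17 -0.45]
 [-0.76 -0.03]
 [-0.03 -0.2 ]
 [ 0.14  0.1 ]
 [-0.12 -1.01]
 [-0.72 -0.58]
 [-0.05 -1.05]
 [-0.35 -0.97]
 [ 0.04 -1.29]
 [-0.47 -1.03]
 [ 0.67 -0.83]]
bed top [[ 714.47514483  -61.38728488]
 [ 525.22001341 -107.42802864]
 [ 430.66491092  275.70089928]]
bed scene [[ 531.46139941 -103.24905966]
 [ 722.50087267  -57.29918334]
 [ 625.77650378  330.06269866]]
```

```bash
cat >> m.py <<'E'
rt=least_squares(lambda p:f(p)[:12],r.x); print("wedge top only",rt.x,np.abs(rt.fun).max())
L1=atz("top",src([(420,223),(500,203),(555,189)],138,160,4),14)[:,:2]
L2=atz("top",src([(425,287),(500,268),(570,248)],138,160,4),14)[:,:2]
a=1.811; d=np.array([np.cos(a),np.sin(a)]); n=np.array([-d[1],d[0]])
for nm,P in (("L1",L1),("L2",L2)): print(nm,(P@n).round(1),np.degrees(np.arctan2(*(P[0]-P[-1])[::-1]))*np.pi/180)
pl=atz("top",src([(373,180),(417,333)],138,160,4),18)[:,:2]; print("plate corners n,d",(pl@n).round(1),(pl@d).round(1))
cb=atz("top",tb,12)[:,:2]; print("bed n,d",(cb@n).round(1),(cb@d).round(1))
pin=atz("top",src([(316,283)],138,160,4),35)[:,:2]; print("pin n d",pin@n,pin@d)
print("camC",ray("top",[(1,1)])[0],ray("scene",[(1,1)])[0])
E
python3 m.py
```

```text
wedge [ 464.58660888 -344.71743754    1.29114067] 1.2903184708250137
[[-0.17 -0.45]
 [-0.76 -0.03]
 [-0.03 -0.2 ]
 [ 0.14  0.1 ]
 [-0.12 -1.01]
 [-0.72 -0.58]
 [-0.05 -1.05]
 [-0.35 -0.97]
 [ 0.04 -1.29]
 [-0.47 -1.03]
 [ 0.67 -0.83]]
bed top [[ 714.47514483  -61.38728488]
 [ 525.22001341 -107.42802864]
 [ 430.66491092  275.70089928]]
bed scene [[ 531.46139941 -103.24905966]
 [ 722.50087267  -57.29918334]
 [ 625.77650378  330.06269866]]
wedge top only [ 463.55081603 -345.4359694     1.29035109] 0.6401611631526976
L1 [-573.1 -572.3 -572. ] 1.7995583606012873
L2 [-529.4 -528.9 -529.9] 1.8153663517157101
plate corners n,d [-609.6 -499.9] [-73.3 -76.5]
bed n,d [-679.4 -484.6 -483.9] [-229.6 -229.3  165.3]
pin n d [-548.85036159] [-20.30793501]
camC [ 403.51492727 -149.73036153 1653.20595732] [1450.59518388  416.09630953 1059.56025734]
```

```bash
cat >> h.py <<'E'
from scipy.spatial.transform import Rotation as Ro
A=1.811
D=np.array([np.cos(A),np.sin(A)]); N=np.array([-D[1],D[0]])
O=D*-74.5+N*-555
def wp(x,v=0): return O+D*x+N*v
def quat(h,s=1): # fingers down, jaws across heading h
    x=np.array([0,0,-1.]); y=s*np.array([-np.sin(h),np.cos(h),0]); z=np.cross(x,y)
    q=Ro.from_matrix(np.c_[x,y,z]).as_quat(); return np.array([q[3],*q[:3]])
E
python3 - <<'E'
from h import *
for s in(1,-1):
    for nm,p,h,z in (("pre",[464,-345.2],1.2905,120),("gr",[464,-345.2],1.2905,10),("way",wp(-135),A,22),("wayup",wp(-135),A,100),("end",wp(-29),A,22)):
        q=bot.inverse_kinematics([*p,z],quat(h,s)); print(s,nm,np.round(p,1),None if q is None else np.round(q,2))
E
```

```text
1 pre [ 464.  -345.2] [-0.83  0.61  1.65 -0.    0.88  2.59]
1 gr [ 464.  -345.2] [-0.83  0.79  1.69 -0.    0.66  2.59]
1 way [588.9 -71.5] [-0.31  0.78  1.65 -0.    0.71  2.59]
1 wayup [588.9 -71.5] [-0.31  0.66  1.62 -0.    0.86  2.59]
1 end [563.7  31.5] [-0.14  0.76  1.73 -0.    0.65  2.76]
-1 pre [ 464.  -345.2] [-0.83  0.61  1.65 -0.    0.88 -0.55]
-1 gr [ 464.  -345.2] [-0.83  0.79  1.69 -0.    0.66 -0.55]
-1 way [588.9 -71.5] [-0.31  0.78  1.65 -0.    0.71 -0.55]
-1 wayup [588.9 -71.5] [-0.31  0.66  1.62 -0.    0.86 -0.55]
-1 end [563.7  31.5] [-0.14  0.76  1.73 -0.    0.65 -0.38]
```

Run:
```python
from h import *
q=quat(1.2905,-1)
bot.move_pose([464,-345.2,110],q)
print(bot.observe()["clock"])
t=bot.servo_line([464,-345.2,10],max_speed=100,guard=8)
s=bot.observe();print(t,s["clock"],s["tcp_pos"],s["force"],s["grip_width"])
bot.set_gripper(0.0,40)
s=bot.observe();print(s["clock"],s["tcp_pos"],s["force"],s["grip_width"])
crop("top",(320,180,420,270),6,"t1")
crop("scene",(240,170,330,250),8,"s1")
```

```text
1.6167
False 2.7667 [ 464.38881855 -345.60183849   10.56788772] [0.8147233  0.91539058 0.04140863] 0.9984482945783323
3.325 [ 464.16148976 -345.40786547   10.36287961] [-1.15995189  0.73346066  2.33813491] 0.3242225078077026
```

View pics/s1.png

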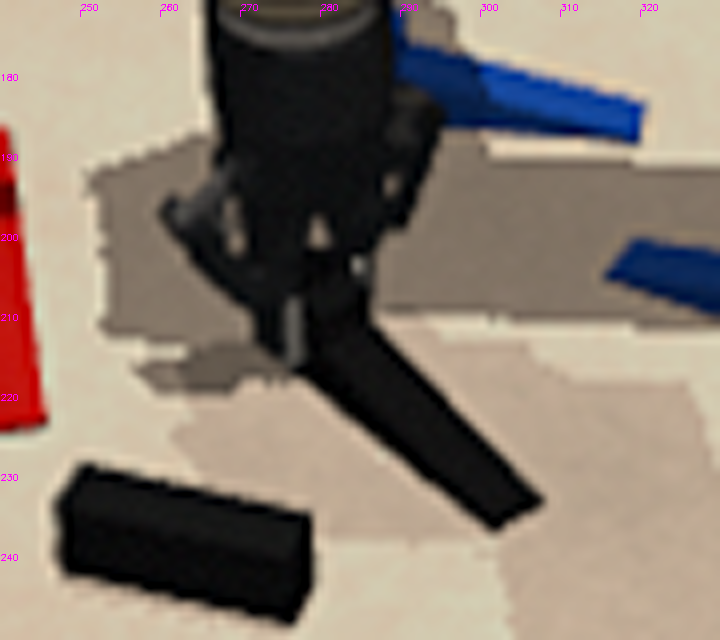

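Run:
```python
from h import *
bot.servo_line([464,-345.2,100],max_speed=150)
q=quat(A,-1)
p=wp(-143)
bot.move_pose([*p,90],q)
bot.servo_line([*p,38],max_speed=100)
s=bot.observe();print(s["clock"],s["tcp_pos"],p,s["force"],s["grip_width"])
crop("top",(225,160,335,260),6,"t2")
crop("scene",(290,220,400,310),7,"s2")
```

```text
5.975 [590.9965148  -79.70364928  38.03643732] [590.80904468 -79.22072154] [-0.51212196 -0.03561278 -1.19467072] 0.3212725247041135
```

View pics/t2.png

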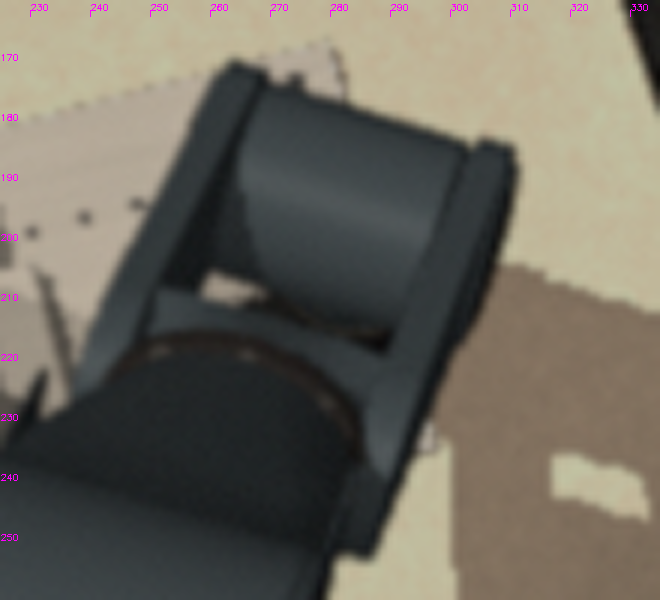

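View pics/s2.png

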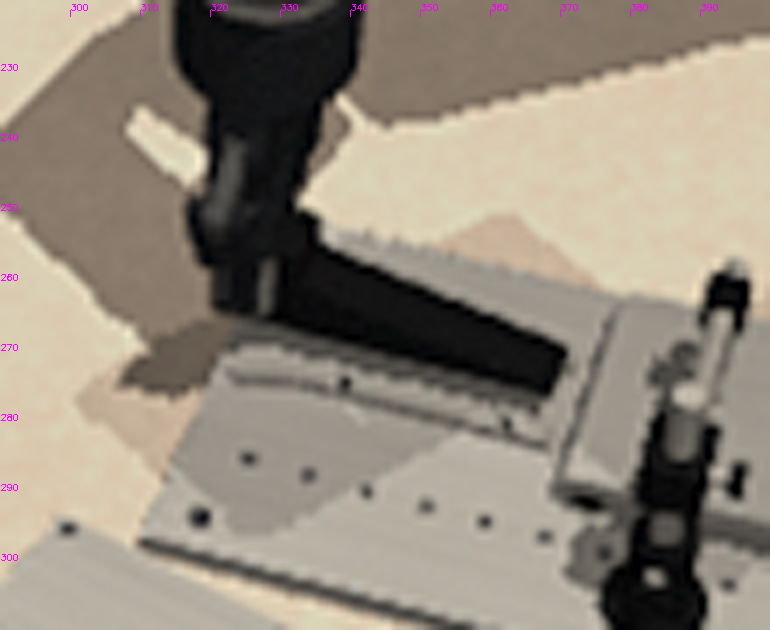

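The wedge hovers 16 mm over the way. Its nose is at about (368,274) in the scene view, just short of the lip and in line with the strips. Now I'll lower it with a guard.

Run:
```python
from h import *
p=wp(-143)
t=bot.servo_line([*p,21.5],max_speed=30,guard=4)
s=bot.observe();print(t,s["clock"],s["tcp_pos"],p,s["force"],s["grip_width"])
crop("scene",(290,220,400,310),7,"s3")
P=[wp(-13,v) for v in(14,-14)]
print(proj("scene",[[*x,z] for x in P for z in(12,16)]))
```

```text
True 6.6 [590.67536765 -79.12543161  22.37634873] [590.80904468 -79.22072154] [-0.46664281  0.24278822  4.49524043] 0.3251542355752441
[[370.02059759 272.65615685]
 [370.13820438 271.73862879]
 [367.70470729 279.34375699]
 [367.81938091 278.42624864]]
```

View pics/s3.png

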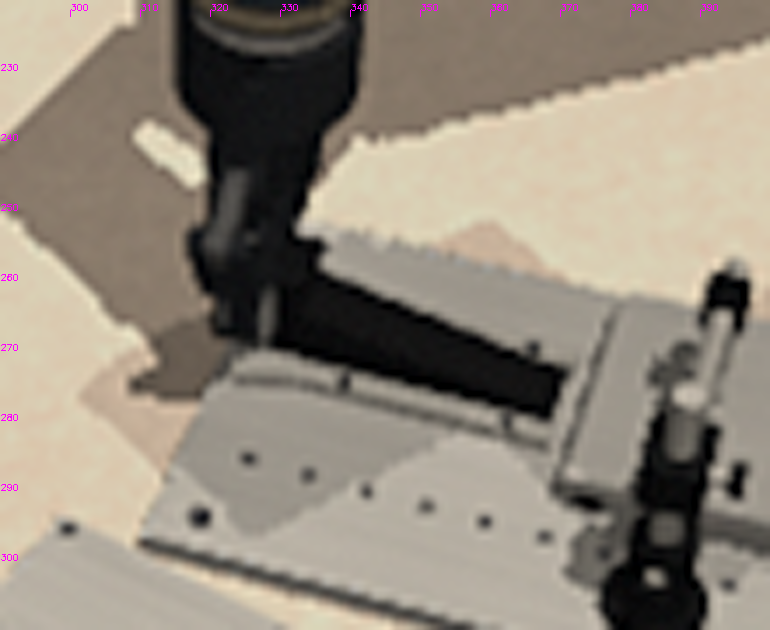

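Run:
```python
from h import *
t=bot.servo_line([*wp(-104),22.4],max_speed=40,guard=6)
s=bot.observe();print(t,s["clock"],s["tcp_pos"],wp(-104),s["force"])
bot.set_gripper(1.0)
s=bot.observe();print(s["clock"],s["force"],s["grip_width"])
p=wp(-104); bot.servo_line([*p,75],max_speed=150)
p=wp(-104-20-35); bot.servo_line([*p,75],max_speed=150)
bot.set_gripper(0.0)
s=bot.observe();print(s["clock"],s["force"],s["grip_width"],s["tcp_pos"])
crop("scene",(290,220,450,320),5,"s4")
```

```text
False 7.7667 [581.33266592 -40.73872508  22.39972714] [581.53092686 -41.34042943] [ 1.15252236 -0.00976801  5.25569348]
8.3667 [-0.27324415  0.5280397   0.31603522] 0.9981385357890806
10.15 [ 0.40005728 -0.22395618  0.22986804] 0.0011152580605320343 [594.60250414 -94.75434328  75.00194065]
```

View pics/s4.png

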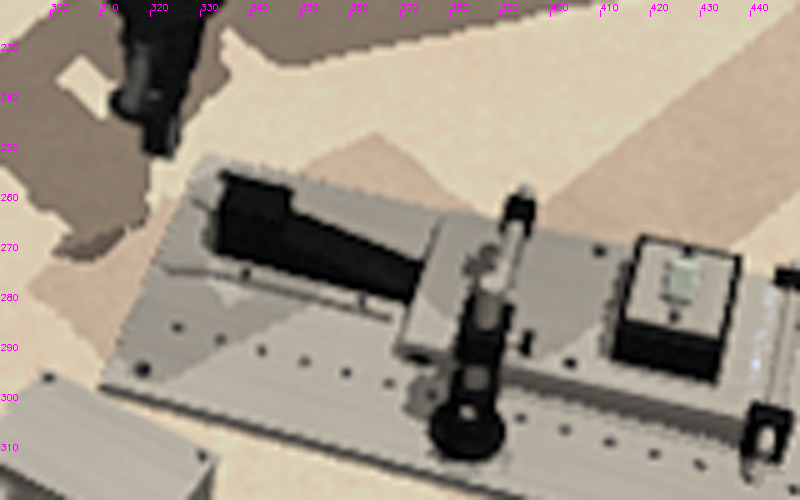

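```bash
cat >> h.py <<'E'
def favg(n=6,dt=0.02):
    F=[]
    for _ in range(n):
        s=bot.observe(); F.append(s["force"]); bot.wait(dt)
    F=np.array(F); f=F.mean(0)
    return np.array([f[:2]@D,f[:2]@N,f[2]]),F[:,:2]@D,s
def wx(s): return (s["tcp_pos"][:2]-O)@D
E
python3 - <<'E'
from h import *
bot.servo_line([*wp(-159),21],max_speed=100,guard=8)
f,raw,s=favg(10); print(s["clock"],f.round(2),raw.round(2),wx(s),s["tcp_pos"][2])
t=bot.servo_line([*wp(-125),21],max_speed=20,guard=2)
f,raw,s=favg(10); print(t,s["clock"],f.round(2),raw.round(2),wx(s))
E
```

```text
11.0417 [-0.26  0.02 -0.02] [-0.31  0.06 -0.88  0.24 -0.54 -0.33 -0.04  0.39 -1.05 -0.15] -159.34948613441645 21.780479182750277
False 13.0583 [-0.27 -0.08 -0.1 ] [-0.45 -0.75 -0.42  0.54 -0.53 -0.1  -0.1  -0.9  -0.16  0.19] -125.04148489312423
```

Run:
```python
from h import *
x=-125
f,_,s=favg(8)
while x<-101:
    x+=1.5
    t=bot.servo_line([*wp(x),21],max_speed=8,guard=3)
    f,raw,s=favg(5,.01); print(t,round(s["clock"],2),x,round(wx(s),2),f.round(2),flush=True)
    if t and x>-122+8: break
    if s["clock"]>20 : break
crop("scene",(290,220,450,320),5,"s5")
```

```text
False 13.57 -123.5 -123.36 [-0.18  0.29 -0.38]
False 13.95 -122.0 -121.83 [-0.21  0.33 -0.16]
False 14.32 -120.5 -120.38 [-0.26 -0.08  0.1 ]
False 14.7 -119.0 -118.87 [ 0.01 -0.41 -0.03]
False 15.07 -117.5 -117.75 [-1.83  0.2  -0.41]
False 15.45 -116.0 -116.41 [-3.65 -0.11 -1.23]
False 15.82 -114.5 -114.39 [-3.47 -0.4  -1.02]
False 16.2 -113.0 -112.82 [-3.05 -0.41 -0.82]
False 16.57 -111.5 -111.36 [-3.16 -0.17 -1.31]
False 16.95 -110.0 -109.88 [-3.65 -0.04 -0.95]
False 17.32 -108.5 -108.41 [-3.92  0.12 -0.82]
False 17.7 -107.0 -106.86 [-2.95  0.27 -0.59]
False 18.07 -105.5 -105.35 [-3.14 -0.01 -0.83]
False 18.45 -104.0 -103.85 [-3.36 -0.22 -0.96]
False 18.82 -102.5 -102.37 [-3.59  0.04 -0.65]
False 19.2 -101.0 -100.86 [-3.08 -0.09 -0.91]
```

View pics/s5.png

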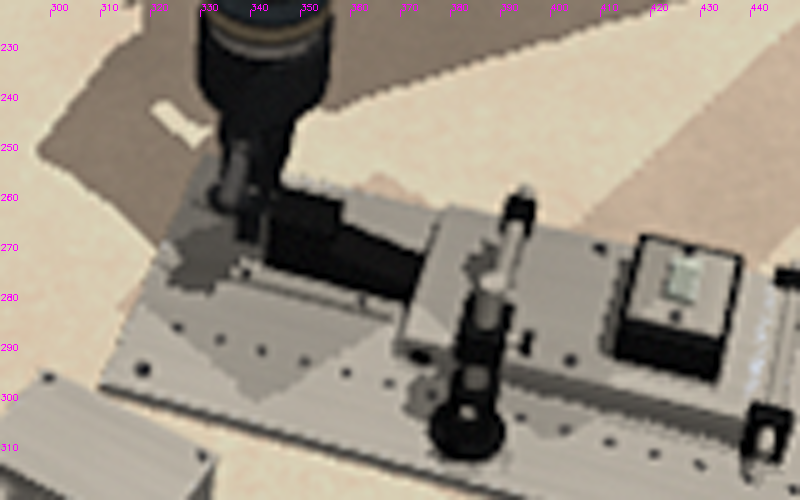

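Run:
```python
from h import *
x=-101; h=[]
while x<-54:
    x+=1.0
    t=bot.servo_line([*wp(x),21],max_speed=8,guard=1.8)
    f,raw,s=favg(4,.01); h.append(f[0])
    print(t,round(s["clock"],2),x,round(wx(s),2),f.round(2),flush=True)
    if f[0]<-4.8: break
    if t:
        f,raw,s=favg(8,.01); print("  re",f.round(2))
        if f[0]<-4.4: break
        x=wx(s)
    if s["clock"]>36: break
```

```text
False 19.56 -100.0 -99.92 [-3.5  -0.16 -1.29]
False 19.87 -99.0 -98.91 [-3.5  -0.42 -0.87]
False 20.18 -98.0 -97.9 [-3.49  0.04 -0.84]
False 20.48 -97.0 -96.89 [-3.42 -0.03 -0.68]
False 20.79 -96.0 -95.9 [-3.35 -0.38 -0.98]
False 21.1 -95.0 -94.87 [-3.22 -0.2  -0.74]
False 21.41 -94.0 -93.88 [-3.78  0.13 -0.47]
False 21.72 -93.0 -92.91 [-3.77 -0.14 -0.53]
False 22.02 -92.0 -92.06 [-4.18 -0.08 -1.17]
False 22.33 -91.0 -91.28 [-4.64  0.18 -0.93]
True 22.57 -90.0 -90.82 [ 0.05 -0.19 -0.16]
  re [-0.49 -0.    0.  ]
True 22.93 -89.97539905381866 -90.78 [-0.24 -0.13  0.94]
  re [-0.94 -0.2   0.35]
True 23.24 -89.7832366198325 -90.83 [-0.93 -0.32  0.37]
  re [-0.91 -0.17 -0.03]
True 23.55 -89.81969925162164 -90.85 [-1.1  -0.47  0.69]
  re [-0.63  0.09  0.28]
True 23.86 -89.85009071400128 -90.86 [-1.13 -0.53  0.26]
  re [-0.74  0.02  0.22]
True 24.17 -89.87603800648411 -90.89 [-0.9  -0.21  0.13]
  re [-0.81 -0.28  0.59]
True 24.48 -89.9048227406297 -90.93 [-0.74 -0.15  0.06]
  re [-0.7   0.04  0.51]
True 24.78 -89.93642510318436 -90.93 [-0.32 -0.31  0.58]
  re [-0.29 -0.64  1.34]
True 25.09 
[... 2311 characters left out ...]
7 [-1.24 -0.14  2.62]
  re [-0.49  0.04  2.1 ]
True 34.03 -90.37360411518449 -91.39 [-0.66  0.07  1.95]
  re [-0.33 -0.12  2.09]
True 34.34 -90.40854541603682 -91.39 [-0.41 -0.76  1.78]
  re [-0.54  0.18  1.74]
True 34.65 -90.42154132851647 -91.43 [-0.48 -0.2   1.84]
  re [-0.45 -0.29  1.53]
True 34.96 -90.430975750746 -91.44 [-0.58 -0.23  1.84]
  re [-0.72  0.04  1.91]
True 35.27 -90.46437513410834 -91.49 [-0.69  0.31  1.5 ]
  re [-0.56  0.17  1.99]
True 35.58 -90.47486411674753 -91.51 [-0.61 -0.4   1.85]
  re [-0.28 -0.42  1.97]
True 35.88 -90.48831610497116 -91.49 [-0.68  0.1   1.9 ]
  re [-0.68  0.15  1.83]
True 36.19 -90.54228469154498 -91.53 [-0.71  0.12  1.49]
  re [-0.65 -0.46  1.91]
```

Run:
```python
from h import *
s=bot.observe(); print(s["tcp_pos"],wx(s))
bot.servo_line([*wp(-125),22],max_speed=60)
bot.servo_line([*wp(-150),150],max_speed=200)
f,_,s=favg(4,.01); print(s["clock"],f)
a=crop("scene",(330,245,450,320),6,"s6"); b=crop("top",(180,180,310,270),6,"t6")
cv2.imwrite("pics/s6f.png",a[:,:,::-1]);cv2.imwrite("pics/t6f.png",b[:,:,::-1])
```

```text
[577.975891   -29.38780972  19.74856648] -91.54480082651827
37.8 [-0.03127753 -0.07065026 -0.44717228]
```

View pics/s6.png

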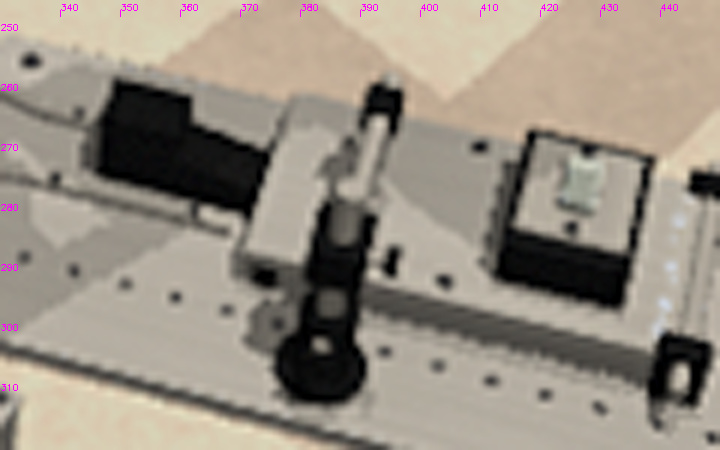

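View pics/t6.png

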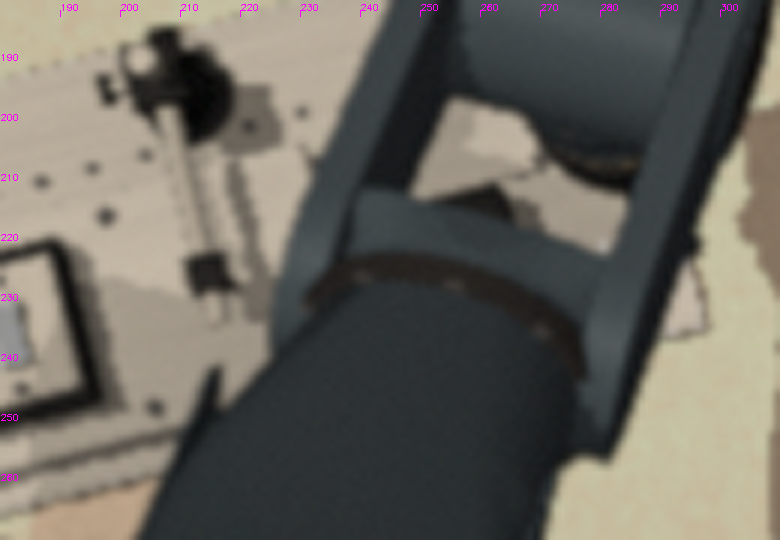

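The wedge lies flat in the way under the raised lip; its heel is at (345-360, 260-275) in the scene view. The pin hides the contact. The push force rose from 3.4 to 4.6 N and then tripped the guard, so the plate probably touched. I'll do one short gentle re-push to confirm.

Run:
```python
from h import *
bot.servo_line([*wp(-125),24],max_speed=150)
t=bot.servo_line([*wp(-93),22.5],max_speed=40,guard=2.5)
f,_,s=favg(6,.01); print(t,s["clock"],wx(s),f.round(2))
x=wx(s) if t else -93
while s["clock"]<47.5 and x<-85:
    x+=.5
    bot.servo_line([*wp(x),22.5],max_speed=5)
    f,_,s=favg(6,.01); print(round(s["clock"],2),round(x,2),round(wx(s),2),f.round(2),flush=True)
    if f[0]<-4.9: break
```

```text
False 39.9083 -93.24388732647635 [-0.75  0.38  0.19]
40.21 -92.5 -92.67 [ 0.18 -0.12  0.14]
40.51 -92.0 -91.99 [-0.17  0.15 -0.67]
40.81 -91.5 -91.54 [-0.51 -0.12  0.08]
41.11 -91.0 -91.43 [-2.53  0.54 -0.26]
41.41 -90.5 -91.34 [-4.75  0.65 -1.31]
41.71 -90.0 -91.21 [-5.78  0.53 -1.5 ]
```

At 5.8 N the wedge doesn't move, where it slid freely at 3.4 N before. That means the plate is bearing on the tip. I'll retreat and hand in.

Run:
```python
from h import *
bot.servo_line([*wp(-125),24],max_speed=60)
bot.servo_line([*wp(-155),150],max_speed=150)
f,_,s=favg(4,.01); print(s["clock"],f.round(2))
crop("scene",(240,190,460,340),3,"s7")
order.hand_in(); print(bot.observe()["clock"])
```

```text
43.4917 [-0.26  0.2  -0.19]
the job is handed in; nothing more can be done
the job is handed in; nothing more can be done
```

View pics/s7.png

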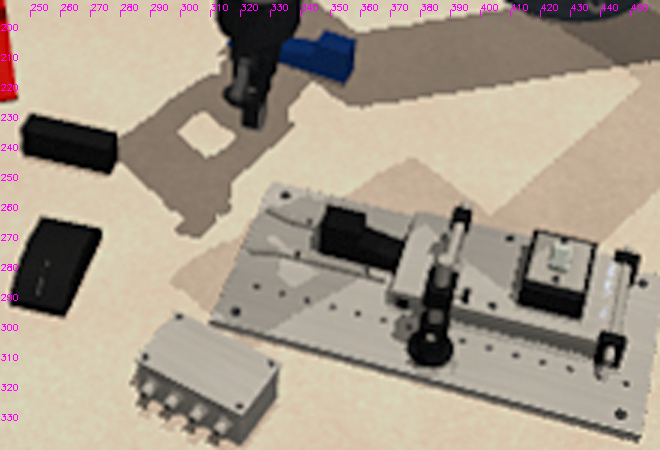

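I laid the black wedge in the guide way thin end first and pushed it under the lip until the push force showed the plate against the probe tip. I then backed the arm clear and handed in at about 43.5 s of the 54 s allowed.

- **Contact:** The wedge slid at a steady 3.4 N or so. After about 25 mm of lifting travel (lip raised about 5.7 mm) the force climbed to 4.6 N and my stop guard tripped. A second gentle push to 5.8 N did not make the wedge slide. From the push force I estimate the probe load stayed at about 4 N or less, under the 10 N limit; I could not measure it directly.
- **Scene:** The last picture shows the wedge flat between the strips with the lip on it, the arm clear, and the spacer, mouse and connector box apparently where they were.
- **Not confirmed:** The pictures could not show the ball touching the plate, because the bar hides the pin. The contact is inferred from force alone.
- **Wasted time:** My push loop did not end when the guard first tripped, so it used about 13 s on repeated light nudges. The fingers crept about 1.5 mm lower and met about 2 N of upward force. By the re-push, the wedge had not slid on.

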